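# Pack a section block in a sprung holding fixture

### The job

The dark section block lies loose in the holding fixture because the gap between it and the sprung shoe is still empty. Try the unmarked white spacers from the blue tray until you find the one that goes fully down into the gap under light pressure and pushes the shoe back, so that the green band on its stem shows behind the housing, and leave it there; the spacers not used must end up standing in the tray. The block is brittle: never force a spacer that does not want to go in, and do not disturb the block or the things standing nearby.

Things in the scene. Friction and masses are not known exactly. Their poses are not given: they have to be found in the camera images.
- fixture: Dark base plate, 90 x 230 mm, upper face 12 mm above the worktop, fixed. Origin: under its centre, on the worktop. z up, y along the plate from the fixed stop (face at y = -88 mm) to the sprung shoe, x across. Over the worktop the stop with its screws is 49 mm high, shoe and spring housing 43 mm. The housing has been locked anywhere along its two rods.
- gap (a point): Foot of the block's end face on the plate, at x = 0, y = -4 mm of the fixture: from here the gap runs to the shoe, 13.5 to 24.5 mm in +y (width not told). A spacer goes in from above, thickness along y, and stands on the plate between rails 58 mm apart, 8 mm high. The shoe, 50 mm wide, has an upright face up to 23 mm over the worktop, then slopes back 8 mm over the next 20 mm of height.
- shoe (a joint): How far the shoe is pushed back (m; 0 at rest, 0.0065 at its hard stop); so much green band shows on the stem behind the housing. Spring: 1.6 N at rest + 0.4 N per mm; pushing a fitting spacer down takes up to 12 N. Fitting: shoe pushed back 1.2 to 6.5 mm. One spacer fits every gap; where two do, either is right. A thinner one stands loose or pushes less, a thicker one stays high.
- sample: Section block of dark green resin with polished metal strips on top, 56 (x) x 84 (y) x 30 mm (z), 0.35 kg, loose. Origin: centre of its underside; axes as the fixture's. Brittle: no contact with a spacer or the gripper may exceed 35 N.
- tray: Blue tray, 196 (its x) x 56 (its y) x 24 mm tall, fixed; its floor is 4 mm above the worktop. Origin: under its centre, on the worktop. Three compartments in a row along x, centred at x = -64, 0 and +64 mm, each 60 x 48 mm inside; each starts with one spacer.
- spacer_a: White plastic spacer, a plain plate 50 mm wide (its x), 78 mm tall (z) and 18, 22 or 26 mm thick (y): one of each exists, all look alike, which is which is not told. Origin: centre of its underside. It starts upright in a compartment of the tray, axes along the tray's. 0.1 to 0.2 kg, square lower edges.
- spacer_b: White plastic spacer, a plain plate 50 mm wide (its x), 78 mm tall (z) and 18, 22 or 26 mm thick (y): one of each exists, all look alike, which is which is not told. Origin: centre of its underside. It starts upright in a compartment of the tray, axes along the tray's. 0.1 to 0.2 kg, square lower edges.
- spacer_c: White plastic spacer, a plain plate 50 mm wide (its x), 78 mm tall (z) and 18, 22 or 26 mm thick (y): one of each exists, all look alike, which is which is not told. Origin: centre of its underside. It starts upright in a compartment of the tray, axes along the tray's. 0.1 to 0.2 kg, square lower edges.
- loupe: Loupe, clear with black rim, 41 mm across, 42 mm tall, standing between fixture and blue tray; bystander. Origin: centre of its underside.
- specimen_pot: White lidded pot, 47 mm across, 43 mm tall, standing at the blue tray's right end; bystander. Origin: centre of its underside.
- vial_3: Glass vial with red cap, 22 mm across, 47 mm tall, standing in the steel tray; bystander. Origin: centre of its underside.
Things that resemble listed ones, but are neither listed nor needed, are in the scene too. Leave any purple look-alike of the spacer_b alone.

How it is judged:
By the outcome, as a careful person would: the job done as asked, in the order asked, and still so for the second after the job is handed in, with the robot touching nothing.
It also fails if it takes over 72 s, if anything falls off the work surface, if the arm or the gripper's body presses on something with over 40 N, if the wrist force passes 120 N, or if a joint passes its speed limit or range.

### The arm

A 6-joint arm with a two-finger parallel gripper is mounted at the origin on a cart in front of the work surface, level with it; the furniture and walls round the work are solid. World frame = base frame: x ahead of the robot, y to its left, z up, the work surface at z = 0. Lengths are in m, angles in rad, forces in N, time in s.
With the tool pointing down it reaches from about 0.375 to 0.975 m from the base axis. Payload 3.8 kg.
Tool frame: the origin (TCP) lies midway between the tips of the shut fingers; the grasp point (between the pads) lies 19 mm behind it; z points along the fingers, y is the line along which they close (so a half turn about z gives the same grasp; the last joint's range is limited). The gripper opens to 88 mm and grips with 3 to 60 N. Pads are 18 mm wide; open, the fingers measure 123 mm over their backs; the gripper's body (75 mm by 187 mm) begins 45 mm behind the grasp point.
Start: joints at [-1.354, 0.264, 1.604, -0, 1.274, -0.037], TCP at [0.169, -0.653, 0.239] pointing down, gripper open.
Joint ranges: [-2.63, 2.63], [-0.94, 2.18], [0.31, 2.57], [-1.31, 4.45], [0, 2.66], [-2.55, 2.55]. Speed limits (rad/s): [2.57, 2.57, 3.14, 3.14, 3.14, 3.14].

### API

Orientations are given as a unit quaternion [x, y, z, w].
In Python, from station import env gives the robot as it stands.
- The arm moves only by the tool apply_moves, never from a script. Its argument "rows" is a list of rows, each a list of 3 entries, a list of its own where there are three numbers: the shift along the world's x, y, z in mm, then the turn, a rotation vector about the world's x, y, z in rad, then the opening, from 0 (shut) to 1 (fully open). In form: [[[tx, ty, tz], [wx, wy, wz], fingers], ...]. A call has exactly 8 rows; each row is the pose to reach, as a shift and turn from the pose commanded when the call began; what a row does not reach only later rows make up. A row lasts 1/12 s, in which the tool goes at most 41.7 mm and 7.16 degrees, less where a joint would pass 70% of its speed; a pose out of reach is approached as far as the arm can. A call with a gripper value outside its range is refused whole. The fingers move at their own pace and stop on an object; "squeeze" is the grip in N (left out, the last holds). Time passes only in rows, so rows that repeat a pose let the fingers close, or fill a call up. It gives the time, the measured TCP pose, the force, the opening and the grip force at its end, in the units of the state.
- env.get_state(): the state, without advancing time (a new reading comes with each control period).
- env.read_camera(name): name is "scene" or "side" or "wrist"; returns the picture (384x512x3 uint8, red, green, blue); there is no depth.
- env.camera_info(name): a dict with "fx", "fy", "cx", "cy" (pixels), "rvec" (rotation vector, rad) and "tvec" (3), from world to camera coordinates, as OpenCV has them; the wrist camera has in their place "tool_from_camera" (4x4, takes a point from camera to tool coordinates, whose origin is the TCP and whose axes are the flange's). Camera axes: x right, y down, z forward; pixel columns grow to the right and rows downward; lengths in m; the calibration is good to about 2 mm. A picture is of the moment at which its call begins: read the wrist's pose just before it. camera_info takes no time and is no camera call.
- env.sign_off(): hands the job in; it is judged then, once.
Trained networks look in the newest picture that a camera, given by its name, has taken for a name from the list of things; names that differ only in an ending like _2 or _b are one class to them, and where a whole thing is asked for, a point or a joint stands for the part that bears it (a point fixed in the world has none). Each returns a list of dicts, best first, with "confidence" (0 to 1); they miss things now and then, are a little off and sometimes report something else, mostly with a low value. They report only what shows in the picture. A call takes as long as a camera call. They do not tell look-alikes from the thing itself.
- env.trace(camera, thing): "mask" (384x512 bool, what is visible of it) and "position" ([column, row] in pixels, amid what is visible of it).
- env.landmark_of(camera, thing): "position" ([column, row] in pixels: a listed point, or the origin of a listed thing).
The state is a dict: "t": time; "qpos": joint angles; "joint_velocities": joint speeds; "tau": joint torques, N m; "eef_pos": TCP position; "tool_rot": TCP orientation; "ft_force": force on the tool from outside, world axes, zero at the start; "wrist_torque": the same for the moment, N m; "width": finger opening in m; "gripper_force": force on a finger pad.
Only numpy, scipy, OpenCV 4.12 (cv2) and the standard library are available. Lean on these libraries where they do the work, as an engineer would, in place of code of your own. Each camera call takes 0.05 s, during which the arm holds its last target. There are 200 camera calls.

## Working session

There is one attempt and no reset: what is moved stays moved. The work goes in short steps, Python scripts to look and compute and a tool call to move; the robot and the scene stay as the last step left them, time stands still between calls to the robot, and variables do not carry over. Pictures are saved under pics/ and viewed, at most 10 in all, crops included, and the job is handed in when it is done.

Besides the shell and the picture viewer there is one more tool, called by a JSON object that holds its "name" and its "arguments", one argument or row to a line. apply_moves: Moves the arm, as the interface text tells. Its arguments: {"type":"object","properties":{"rows":{"type":"array"},"squeeze":{"type":"number"}},"required":["rows"]}

```bash
ls; mkdir -p pics; python3 - <<'E'
from station import env
import cv2,numpy as np
s=env.get_state();print({k:np.round(v,3).tolist() for k,v in s.items()})
a=env.read_camera("scene");b=env.read_camera("side")
cv2.imwrite("pics/scene0.png",a[:,:,::-1]);cv2.imwrite("pics/side0.png",b[:,:,::-1])
for c in("scene","side","wrist"):
  print(c,env.camera_info(c))
for c in("scene","side"):
  for n in("fixture","gap","sample","tray","spacer_a","loupe","specimen_pot","vial_3"):
    print(c,n,[(np.round(d["position"],1).tolist(),round(d["confidence"],2)) for d in env.landmark_of(c,n)])
E
```

```text
pics
{'t': 0.0, 'qpos': [-1.354, 0.265, 1.605, 0.0, 1.274, -0.037], 'joint_velocities': [-0.0, -0.001, -0.0, -0.0, -0.002, 0.003], 'tau': [-0.0, -50.212, -35.688, 0.073, 0.029, -0.0], 'eef_pos': [0.169, -0.653, 0.237], 'tool_rot': [0.992, 0.127, -0.0, -0.001], 'ft_force': [0.024, 0.881, 0.002], 'wrist_torque': [-0.027, 0.032, 0.012], 'gripper_force': 0.0, 'width': 0.088}
scene {'fx': 374.01045961157536, 'fy': 374.01045961157536, 'cx': 249.71688038908562, 'cy': 184.50261114938698, 'rvec': array([ 0.71050037, -2.64631648,  1.06095506]), 'tvec': array([0.49082803, 0.22031875, 0.82840599])}
side {'fx': 352.7552525966625, 'fy': 352.7552525966625, 'cx': 253.5121353994107, 'cy': 190.96563022740403, 'rvec': array([ 0.67364062, -2.20727985,  1.58900295]), 'tvec': array([0.47359025, 0.15325567, 0.64619648])}
wrist {'fx': 319.15723446588237, 'fy': 319.15723446588237, 'cx': 256.1494624677898, 'cy': 188.34006919018626, 'tool_from_camera': array([[ 8.50480761e-04, -9.55122060e-01, -2.96211287e-01,
         7.74414779e-02],
       [ 9.99999389e-01,  1.02169143e-03, -4.23210689e-04,
         7.86163
[... 299 characters left out ...]
4, 277.4], 0.8), ([198.4, 295.3], 0.48)]
scene tray [([263.1, 167.0], 0.92), ([198.7, 301.3], 0.67)]
scene spacer_a [([270.5, 154.0], 0.8), ([263.3, 168.5], 0.67), ([210.5, 191.7], 0.56)]
scene loupe [([204.7, 217.9], 0.8)]
scene specimen_pot [([289.1, 129.2], 0.51)]
scene vial_3 []
side fixture [([184.8, 271.5], 0.55)]
side gap [([186.0, 266.2], 0.83)]
side sample [([169.0, 256.1], 0.93)]
side tray [([269.1, 200.1], 0.68)]
side spacer_a [([262.0, 204.1], 0.75), ([213.3, 209.3], 0.67), ([274.0, 191.3], 0.6), ([267.0, 192.4], 0.53)]
side loupe [([203.6, 221.8], 0.88)]
side specimen_pot [([277.3, 193.3], 0.6), ([292.7, 178.9], 0.46)]
side vial_3 [([298.0, 229.2], 0.57), ([203.9, 221.9], 0.55)]
```

```bash
python3 - <<'E'
import cv2,numpy as np
a=cv2.imread("pics/scene0.png");b=cv2.imread("pics/side0.png")
A=cv2.resize(a[80:380,100:400],None,fx=2,fy=2,interpolation=cv2.INTER_CUBIC)
B=cv2.resize(b[100:350,100:400],None,fx=2,fy=2,interpolation=cv2.INTER_CUBIC)
cv2.imwrite("pics/scene0c.png",A);cv2.imwrite("pics/side0c.png",B)
E
```

```text
(no output)
```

View pics/scene0c.png

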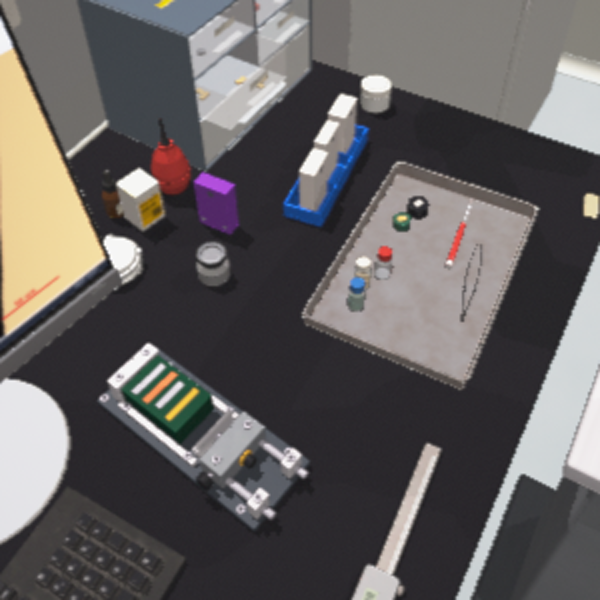

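View pics/side0c.png

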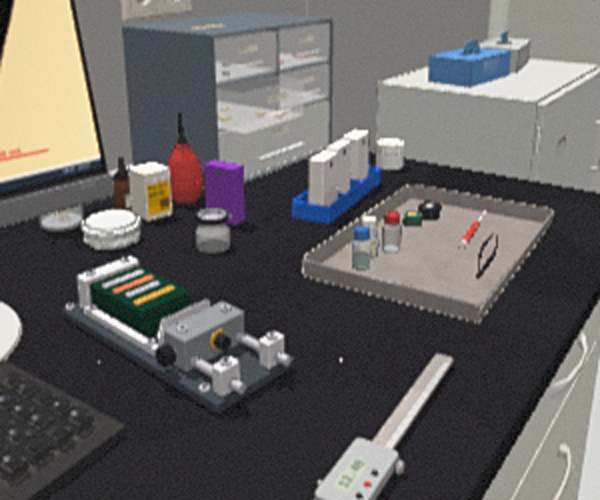

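Scene crop (full px = 100 + u/2, 80 + v/2) shows:
- Three white spacers in the blue tray at about (257,170), (264,152) and (271,138).
- Things that could be mistaken for them: the purple plate (208,181), the white/yellow bottle (170,179), and the white pot (288,127).
- The fixture runs from its stop at (165,263) to its shoe/housing at (215,303). The loupe is at (206,212).

I choose the white plates in the blue tray.

```bash
cat > h.py <<'E'
from station import env
import cv2,numpy as np
from scipy.spatial.transform import Rotation as R
def T(c,st=None):
    i=env.camera_info(c);M=np.eye(4)
    if c=="wrist":
        st=st or env.get_state()
        W=np.eye(4);W[:3,:3]=R.from_quat(st["tool_rot"]).as_matrix();W[:3,3]=st["eef_pos"]
        M=np.linalg.inv(W@i["tool_from_camera"])
    else:
        M[:3,:3]=R.from_rotvec(i["rvec"]).as_matrix();M[:3,3]=i["tvec"]
    K=np.array([[i["fx"],0,i["cx"]],[0,i["fy"],i["cy"]],[0,0,1]])
    return K,M
def proj(KM,X):
    K,M=KM;p=(np.atleast_2d(X)@M[:3,:3].T+M[:3,3])@K.T;return p[:,:2]/p[:,2:]
def plane(KM,px,z):
    K,M=KM;C=np.linalg.inv(M);d=C[:3,:3]@np.linalg.inv(K)@np.array([px[0],px[1],1.]);o=C[:3,3]
    return o+d*(z-o[2])/d[2]
def tri(l):
    P=[(k@m[:3],p) for (k,m),p in l]
    A=np.vstack([np.vstack([p[0]*Q[2]-Q[0],p[1]*Q[2]-Q[1]]) for Q,p in P])
    v=np.linalg.svd(A)[2][-1];return v[:3]/v[3]
E
python3 - <<'E'
from h import *
S,D=T("scene"),T("side")
for n,a,b in [("fixture",(198.6,299.6),(184.8,271.5)),("gap",(200.8,291.9),(186,266.2)),("sample",(183.4,277.4),(169,256.1)),("tray",(263.1,167),(269.1,200.1)),("spmid",(263.3,168.5),(269.1,200.1)),("loupe",(204.7,217.9),(203.6,221.8)),("pot",(289.1,129.2),(292.7,178.9))]:
  print(n,np.round(tri([(S,a),(D,b)]),4),np.round(plane(S,a,0),3),np.round(plane(D,b,0),3))
E
```

```text
fixture [0.4996 0.3335 0.0042] [0.502 0.333 0.   ] [0.504 0.328 0.   ]
gap [0.5072 0.3185 0.0056] [0.509 0.316 0.   ] [0.515 0.313 0.   ]
sample [0.5618 0.3093 0.0057] [0.563 0.306 0.   ] [0.571 0.303 0.   ]
tray [ 0.5858 -0.1071 -0.007 ] [ 0.582 -0.101  0.   ] [ 0.576 -0.09   0.   ]
spmid [ 0.5803 -0.0982 -0.0033] [ 0.578 -0.096  0.   ] [ 0.576 -0.09   0.   ]
loupe [0.6176 0.1452 0.0064] [0.621 0.141 0.   ] [0.628 0.135 0.   ]
pot [ 0.5908 -0.2758  0.0166] [ 0.595 -0.299  0.   ] [ 0.621 -0.32   0.   ]
```

```bash
python3 - <<'E'
from h import *
S,D=T("scene"),T("side")
for k in (S,D): print(np.round(np.linalg.inv(k[1])[:3,3],2))
for n,k in(("scene0",S),("side0",D)):
  im=cv2.imread(f"pics/{n}.png")
  for x in np.arange(-.2,1.3,.1):
    for y in np.arange(-1,1,.1):
      X=np.array([x,y,0.]);
      if (k[1][:3,:3]@X+k[1][:3,3])[2]>.1:
        p=proj(k,X)[0]
        if 0<p[0]<511 and 0<p[1]<383: cv2.circle(im,tuple(int(v) for v in p),1,(0,0,255),-1); cv2.putText(im,f"{x*10:.0f},{y*10:.0f}",tuple(int(v) for v in p),0,.28,(0,255,255),1)
  cv2.imwrite(f"pics/{n}g.png",im)
a=np.hstack([cv2.imread("pics/scene0g.png")]);cv2.imwrite("pics/g.png",cv2.resize(a,(768,576)))
E
```

```text
[0.21 0.6  0.75]
[0.08 0.73 0.35]
```

View pics/g.png

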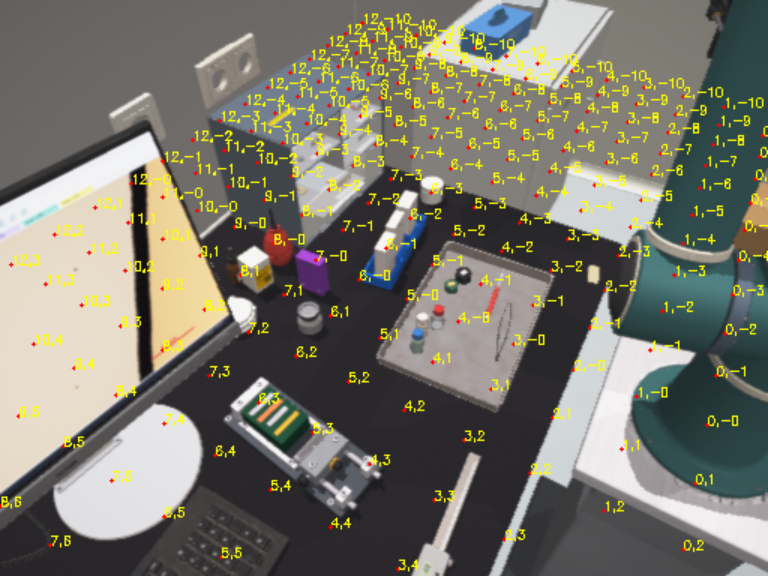

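The grid overlay puts the tray at about x 0.58, y -0.2 to 0.0. The fixture runs along -x from (0.60,0.31) to (0.43,0.35). The white cabinet fills y < -0.3 for x > 0.38, so I swing in along a path on the robot's side of it.

{"name": "apply_moves", "arguments": {
  "rows": [
    [[9, 39, 8], [0, 0, 0.12], 1],
    [[19, 78, 16], [0, 0, 0.24], 1],
    [[28, 117, 24], [0, 0, 0.36], 1],
    [[37, 155, 32], [0, 0, 0.48], 1],
    [[47, 194, 40], [0, 0, 0.6], 1],
    [[60, 231, 48], [0, 0, 0.72], 1],
    [[78, 266, 55], [0, 0, 0.84], 1],
    [[97, 300, 60], [0, 0, 0.96], 1]
  ]
}}

```text
t: 1.57
eef_pos: [0.2666, -0.3517, 0.2997]
tool_rot: [0.82, 0.572, 0.0, 0.001]
ft_force: [0.8, -0.7, 0.6]
width: 0.0881
gripper_force: 0.0
```

{"name": "apply_moves", "arguments": {
  "rows": [
    [[18, 36, 0], [0, 0, 0.12], 1],
    [[36, 72, 0], [0, 0, 0.24], 1],
    [[58, 106, 0], [0, 0, 0.36], 1],
    [[85, 137, 0], [0, 0, 0.36], 1],
    [[115, 165, 0], [0, 0, 0.36], 1],
    [[147, 190, 0], [0, 0, 0.36], 1],
    [[180, 214, 0], [0, 0, 0.36], 1],
    [[212, 238, 0], [0, 0, 0.36], 1]
  ]
}}

```text
t: 2.23
eef_pos: [0.4798, -0.1135, 0.2992]
tool_rot: [0.706, 0.708, 0.0, 0.001]
ft_force: [-0.0, -0.4, -0.1]
width: 0.0884
gripper_force: 0.0
```

```bash
python3 - <<'E'
from h import *
import pickle
st=env.get_state();im=env.read_camera("wrist");cv2.imwrite("pics/w1.png",im[:,:,::-1]);pickle.dump(st,open("w1.pkl","wb"))
W=T("wrist",st)
for n in("tray","spacer_a"):
  for d in env.landmark_of("wrist",n): print(n,np.round(d["position"],1),round(d["confidence"],2),np.round(plane(W,d["position"],0),3))
E
```

```text
tray [322.8 137.5] 0.96 [ 0.574 -0.101  0.   ]
tray [332.9 180.9] 0.49 [ 0.592 -0.163  0.   ]
spacer_a [330.4 182.5] 0.86 [ 0.589 -0.166  0.   ]
spacer_a [404.8  13.5] 0.81 [0.666 0.054 0.   ]
spacer_a [333.4 138.5] 0.7 [ 0.589 -0.102  0.   ]
spacer_a [323.4  87.9] 0.61 [ 0.57  -0.035  0.   ]
```

View pics/w1.png

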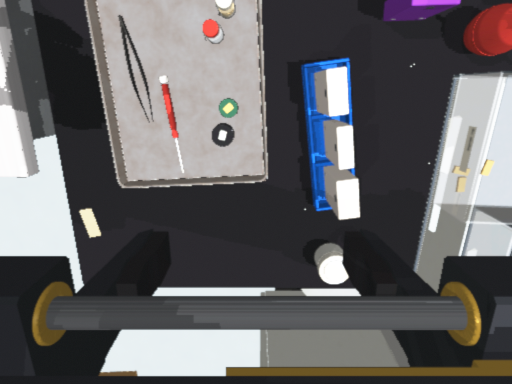

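The wrist view shows white spacer tops at (334,90), (340,145) and (345,193). The tray rim spans x 303–352 and y 62–210. The steel tray is to the left, the pot at (332,263), and the purple look-alike at the top right (430,5). Next I fit the tray and spacer boxes to the masks.

```bash
cat >> h.py <<'E'
from scipy.optimize import minimize
def box(x,y,yaw,lx,ly,z0,z1):
    c,s=np.cos(yaw),np.sin(yaw)
    return np.array([[x+c*a-s*b,y+s*a+c*b,z] for a in(-lx/2,lx/2) for b in(-ly/2,ly/2) for z in(z0,z1)])
def sil(KM,pts,shape,ss=4):
    h=cv2.convexHull(proj(KM,pts).astype(np.float32))[:,0]
    m=np.zeros((shape[0]*ss,shape[1]*ss),np.uint8)
    cv2.fillPoly(m,[np.round(((h+.5)*ss-.5)*8).astype(np.int32)],255,shift=3)
    return cv2.resize(m,shape[::-1],interpolation=cv2.INTER_AREA)/255.
def fit(f,x0,sc):
    r=None
    for _ in range(3):
        r=minimize(lambda u:f(np.array(x0)+u*sc),np.zeros(len(x0)),method="Nelder-Mead",options=dict(initial_simplex=np.vstack([np.zeros(len(x0)),np.eye(len(x0))]),xatol=.005,fatol=.05,maxiter=400))
        x0=np.array(x0)+r.x*sc
    return x0,r.fun
E
cat > fittray.py <<'E'
from h import *
import pickle,sys
n=sys.argv[1];st=pickle.load(open(n+".pkl","rb"));W=T("wrist",st)
im=cv2.imread(f"pics/{n}.png").astype(int);b,g,r=im[...,0],im[...,1],im[...,2]
blue=((b>r+50)&(b>80)).astype(np.uint8)
k,l,s,_=cv2.connectedComponentsWithStats(cv2.dilate(blue,np.ones((7,7))))
j=1+np.argmax(s[1:,4]);blue&=(l==j)
hull=cv2.convexHull(np.argwhere(blue)[:,::-1].astype(np.int32));fill=np.zeros(b.shape,np.uint8);cv2.fillPoly(fill,[hull],1)
roi=cv2.dilate(fill,np.ones((61,61)))
white=((np.minimum(np.minimum(r,g),b)>70)&(abs(b-r)<40)&(roi>0)).astype(np.uint8)
nw=1-cv2.dilate(white,np.ones((3,3)))
hull2=fill*nw
t,c=fit(lambda p:np.abs(sil(W,box(*p,.196,.056,0,.024),b.shape)-hull2)[nw>0].sum(),[.585,-.10,np.pi/2],np.array([.005,.005,.05]))
print("tray",np.round(t,4),round(c,1),hull2.sum())
u=np.array([np.cos(t[2]),np.sin(t[2])])
# spacers: joint fit vs white mask within tray neighbourhood
near=sil(W,box(*t,.19,.06,0,.1),b.shape)>0
white=white*near
def U(p): 
    m=0
    for i in range(3): m=np.maximum(m,sil(W,box(p[4*i],p[4*i+1],p[4*i+2],.05,p[4*i+3],.004,.082),b.shape,2))
    return m
vis=1-cv2.dilate(blue,np.ones((1,1)))
def rnd(p): return np.abs(U(p)-white)[(near>0)&(vis>0)].sum()+U(p)[blue>0].sum()*.0
x0=np.concatenate([[t[0]+d*u[0],t[1]+d*u[1],t[2],.022] for d in(-.064,0,.064)])
p,c=fit(rnd,x0,np.tile([.004,.004,.05,.003],3));p,c=fit(rnd,p,np.tile([.004,.004,.05,.003],3))
for i in range(3):
    q=p[4*i:4*i+4];d=q[:2]-t[:2];print("sp",np.round(q,4),"local",np.round([d@u,d@[-u[1],u[0]]],4))
print(c,white.sum())
E
python3 fittray.py w1
```

```text
tray [ 0.5795 -0.0991  1.7056] 159.4 2743
sp [ 0.5922 -0.1632  1.7146  0.026 ] local [-0.0652 -0.004 ]
sp [ 0.5804 -0.1003  1.7132  0.0246] local [-0.0013 -0.0007]
sp [ 0.5697 -0.0389  1.7132  0.0259] local [0.0611 0.0017]
77.0156862745098 4340
```

Now I look at the fixture from above.

{"name": "apply_moves", "arguments": {
  "rows": [
    [[3, 40, 0], [0, 0, 0], 1],
    [[6, 81, 0], [0, 0, 0], 1],
    [[9, 122, 0], [0, 0, 0], 1],
    [[12, 163, 0], [0, 0, 0], 1],
    [[15, 203, -8], [0, 0, 0], 1],
    [[18, 242, -18], [0, 0, 0], 1],
    [[20, 280, -30], [0, 0, 0], 1],
    [[21, 318, -44], [0, 0, 0], 1]
  ]
}}

```text
t: 3.05
eef_pos: [0.4996, 0.2029, 0.2554]
tool_rot: [0.707, 0.708, 0.001, 0.001]
ft_force: [0.6, -0.1, -0.3]
width: 0.0885
gripper_force: 0.0
```

{"name": "apply_moves", "arguments": {
  "rows": [
    [[1, 38, -14], [0, 0, 0], 1],
    [[2, 75, -28], [0, 0, 0], 1],
    [[3, 111, -45], [0, 0, 0], 1],
    [[4, 137, -70], [0, 0, 0], 1],
    [[4, 140, -76], [0, 0, 0], 1],
    [[4, 140, -76], [0, 0, 0], 1],
    [[4, 140, -76], [0, 0, 0], 1],
    [[4, 140, -76], [0, 0, 0], 1]
  ]
}}

```text
t: 3.72
eef_pos: [0.5044, 0.3411, 0.1801]
tool_rot: [0.707, 0.708, 0.001, 0.0]
ft_force: [-0.3, -0.8, -0.6]
width: 0.0879
gripper_force: 0.0
```

```bash
python3 - <<'E'
from h import *
import pickle
st=env.get_state();im=env.read_camera("wrist");cv2.imwrite("pics/w2.png",im[:,:,::-1]);pickle.dump(st,open("w2.pkl","wb"))
print(st["t"],st["eef_pos"]);W=T("wrist",st)
for n in("fixture","gap","sample","shoe"):
  for d in env.landmark_of("wrist",n): print(n,np.round(d["position"],1),round(d["confidence"],2),np.round(plane(W,d["position"],0 if n=="fixture" else .012),4))
E
```

```text
3.7167 [0.50437637 0.34106998 0.18012813]
fixture [255.5 179.5] 0.95 [0.5049 0.3264 0.    ]
fixture [260.5 183.5] 0.45 [0.5103 0.322  0.    ]
gap [258.2 183.9] 0.85 [0.5077 0.3251 0.012 ]
gap [294.4 187.8] 0.3 [0.5449 0.321  0.012 ]
sample [295.3 187.7] 0.82 [0.5458 0.3211 0.012 ]
sample [344.  330.5] 0.6 [0.6107 0.1432 0.012 ]Traceback (most recent call last):
  File "<stdin>", line 6, in <module>
ValueError: it knows: fixture, gap, loupe, sample, spacer, specimen_pot, tray, vial
```

View pics/w2.png

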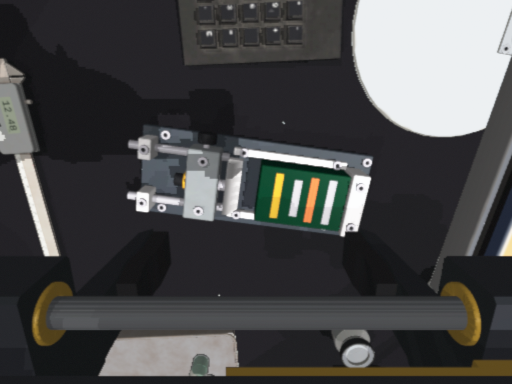

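The wrist view shows the green block at (258–348, 165–230), the shoe top at about (235,185), and the dark gap between at about (250,188). The stem/yellow knob is at (184,181), and no green band is showing yet. I measure the block, plate and gap numerically.

```bash
python3 - <<'E'
from h import *
import pickle
st=pickle.load(open("w2.pkl","rb"));W=T("wrist",st)
im=cv2.imread("pics/w2.png");I=im.astype(int);b,g,r=I[...,0],I[...,1],I[...,2]
green=((g>r+15)&(g>b+8)&(g>25)).astype(np.uint8);green[240:]=0;green[:150]=0;green[:,:250]=0;green[:,356:]=0
h=cv2.convexHull(np.argwhere(green)[:,::-1].astype(np.int32));m=np.zeros(g.shape,np.uint8);cv2.fillPoly(m,[h],1)
p,c=fit(lambda p:np.abs(sil(W,box(*p,.056,.084,.012,.042),g.shape)-m).sum(),[.546,.321,np.pi/2-.1],np.array([.004,.004,.05]))
print("block",np.round(p,4),c,m.sum())
yaw=p[2];ex=np.array([np.cos(yaw),np.sin(yaw)]);ey=np.array([-ex[1],ex[0]]);print("ex",ex,"ey",ey)
end=p[:2]+.042*ey;print("end foot",end)
C=np.linalg.inv(W[1])[:3,3];print("cam",C, "local y",(C[:2]-end)@ey,"x",(C[:2]-end)@ex)
G=cv2.cvtColor(im,cv2.COLOR_BGR2GRAY).astype(np.float32)
for z in(.012,.023,.043):
  ys=np.arange(-.012,.045,.001)
  v=0
  for a in np.linspace(-.012,.012,13):
    q=proj(W,[[*(end+a*ex+y*ey),z] for y in ys]).astype(np.float32);v=v+cv2.remap(im,q[:,:1],q[:,1:],cv2.INTER_LINEAR)[:,0]/13.
  print(z,[(int(round(y*1000)),*x.round().astype(int)) for y,x in zip(ys,v)][::1])
q=proj(W,[[*end,.03]])[0]
x0,y0=int(q[0]-65),int(q[1]-45);cv2.imwrite("pics/w2c.png",cv2.resize(im[y0:y0+90,x0-20:x0+100],None,fx=6,fy=6,interpolation=cv2.INTER_CUBIC));print(x0-20,y0)
E
```

```text
block [0.548  0.3176 1.4622] 376.2196078431373 5340
ex [0.10838506 0.99410899] ey [-0.99410899  0.10838506]
end foot [0.5062322  0.32211869]
cam [0.50493759 0.41718356 0.32516658] local y 0.011590594693761287 x 0.09436452742639502
0.012 [(-12, np.int64(50), np.int64(77), np.int64(18)), (-11, np.int64(50), np.int64(76), np.int64(18)), (-10, np.int64(50), np.int64(77), np.int64(18)), (-9, np.int64(50), np.int64(76), np.int64(17)), (-8, np.int64(50), np.int64(76), np.int64(17)), (-7, np.int64(50), np.int64(76), np.int64(17)), (-6, np.int64(50), np.int64(76), np.int64(17)), (-5, np.int64(50), np.int64(77), np.int64(17)), (-4, np.int64(50), np.int64(76), np.int64(17)), (-3, np.int64(44), np.int64(69), np.int64(14)), (-2, np.int64(33), np.int64(53), np.int64(10)), (-1, np.int64(30), np.int64(40), np.int64(15)), (0, np.int64(47), np.int64(46), np.int64(36)), (1, np.int64(61), np.int64(55), np.int64(50)), (2, np.int64(65), np.int64(58), np.int64(53)), (3, np.int64(66), np.int64(58), np.int64(54)), (4, np.int64(66), np.int64(58), np.int64(54)), (5, np.int64(65), np.int64(58), np.int64(54)), (
[... 6876 characters left out ...]
 np.int64(114), np.int64(115)), (32, np.int64(106), np.int64(101), np.int64(102)), (33, np.int64(103), np.int64(98), np.int64(98)), (34, np.int64(105), np.int64(100), np.int64(100)), (35, np.int64(107), np.int64(102), np.int64(102)), (36, np.int64(110), np.int64(106), np.int64(106)), (37, np.int64(110), np.int64(106), np.int64(106)), (38, np.int64(124), np.int64(122), np.int64(119)), (39, np.int64(162), np.int64(161), np.int64(156)), (40, np.int64(189), np.int64(187), np.int64(182)), (41, np.int64(197), np.int64(195), np.int64(189)), (42, np.int64(197), np.int64(196), np.int64(190)), (43, np.int64(198), np.int64(196), np.int64(190)), (44, np.int64(198), np.int64(195), np.int64(190))]
171 147
```

View pics/w2c.png

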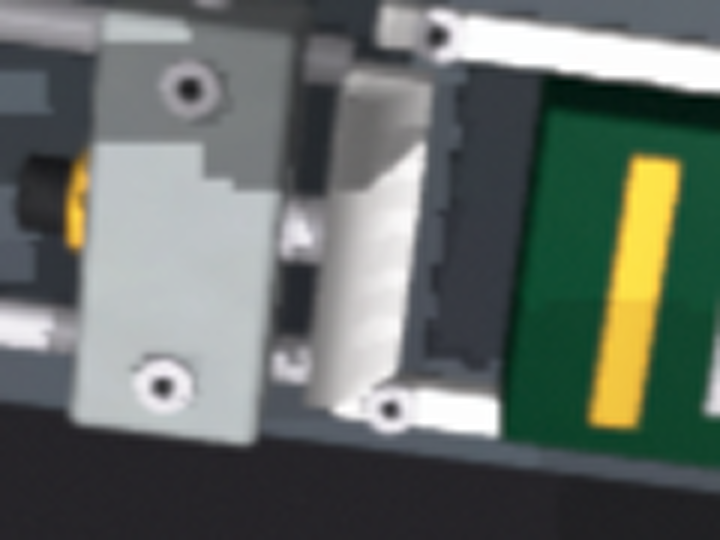

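The crop shows the gap floor between the shoe face edge (~430–440, 300) and the block end (~515, 300), with the rail inner edges at (490,68) and (450,387). My profile puts the gap at about 18 mm, so the 22 mm spacer should fit with about 4 mm of push. I work out the gap centre from the rails.

```bash
python3 - <<'E'
from h import *
import pickle
st=pickle.load(open("w2.pkl","rb"));W=T("wrist",st)
f=lambda u,v:(171+(u+.5)/6-.5,147+(v+.5)/6-.5)
for z in(.020,):
  a=plane(W,f(490,68),z);b=plane(W,f(450,387),z);a2=plane(W,f(700,92),z);print("rails",a,b,"rail dir",np.arctan2(*(a2-a)[[1,0]]))
c=[plane(W,f(u,v),.023) for u,v in((432,90),(402,390))];d=[plane(W,f(u,v),.042) for u,v in((546,90),(505,400))]
print("shoe edge",c,np.arctan2(*(c[0]-c[1])[[1,0]]));print("block top edge",d,np.arctan2(*(d[0]-d[1])[[1,0]]))
yaw=1.4622
for yaw in(1.46,1.47,1.48):
  ex=np.array([np.cos(yaw),np.sin(yaw)]);ey=np.array([-ex[1],ex[0]])
  print(yaw,"rail width",(a-b)[:2]@ex,"mid x",(a+b)[:2]@ex/2,"shoe y",[q[:2]@ey for q in c],"block y",[q[:2]@ey for q in d],"gap lm",np.array([.5077,.3251])@ex,np.array([.5077,.3251])@ey)
E
```

```text
rails [0.50174286 0.35376151 0.02      ] [0.49484301 0.29842895 0.02      ] rail dir -0.11383301904404158
shoe edge [array([0.49243237, 0.35076632, 0.023     ]), array([0.48682861, 0.2990407 , 0.023     ])] 1.4628808860612323
block top edge [array([0.51041724, 0.35497486, 0.042     ]), array([0.50427708, 0.3047974 , 0.042     ])] 1.449032853745356
1.46 rail width 0.05575619809253408 mid x 0.37919186993599757 shoe y [np.float64(-0.45062879891573837), np.float64(-0.45077868624780965)] block y [np.float64(-0.4680380557421134), np.float64(-0.46748365848533435)] gap lm 0.3792428821597751 -0.46864073268458745
1.47 rail width 0.055746016092107796 mid x 0.3745811739235426 shoe y [np.float64(-0.4546368373151367), np.float64(-0.45426644520837367)] block y [np.float64(-0.4721069358808236), np.float64(-0.47104708772884607)] gap lm 0.3745375909532368 -0.4724096664579864
1.48 rail width 0.05573025953652716 mid x 0.3699330201058452 shoe y [np.float64(-0.45859941240966634), np.float64(-0.45770877790297093)] block y [np.float64(-0.47612860571936677), np.float64(-0.4745634126561228)] gap lm 0.3697948462997168 -0.4761313596584128
```

Gap foot is at (0.507, 0.325), fixture yaw 1.46, gap about 17.5 mm. Next I grasp the nearest spacer at (0.570,-0.039) and read its thickness from the finger width.

{"name": "apply_moves", "arguments": {
  "rows": [
    [[5, -38, 0], [0, 0, 0.02], 1],
    [[11, -78, 0], [0, 0, 0.04], 1],
    [[18, -118, 0], [0, 0, 0.06], 1],
    [[25, -158, 0], [0, 0, 0.08], 1],
    [[32, -198, 0], [0, 0, 0.1], 1],
    [[39, -238, 0], [0, 0, 0.12], 1],
    [[46, -278, 0], [0, 0, 0.14], 1],
    [[53, -317, 0], [0, 0, 0.14], 1]
  ]
}}

```text
t: 4.58
eef_pos: [0.5567, 0.0231, 0.1798]
tool_rot: [0.655, 0.756, 0.001, 0.001]
ft_force: [0.4, -0.0, -1.2]
width: 0.0884
gripper_force: 0.0
```

{"name": "apply_moves", "arguments": {
  "rows": [
    [[8, -35, -10], [0, 0, 0], 1],
    [[12, -62, -30], [0, 0, 0], 1],
    [[12, -63, -65], [0, 0, 0], 1],
    [[12, -63, -100], [0, 0, 0], 1],
    [[12, -63, -125], [0, 0, 0], 1],
    [[12, -63, -130], [0, 0, 0], 1],
    [[12, -63, -130], [0, 0, 0], 1],
    [[12, -63, -130], [0, 0, 0], 1]
  ]
}}

```text
t: 5.25
eef_pos: [0.5694, -0.0376, 0.0501]
tool_rot: [0.655, 0.756, 0.0, 0.001]
ft_force: [-0.6, -0.1, 0.3]
width: 0.0881
gripper_force: 0.0
```

{"name": "apply_moves", "arguments": {
  "rows": [
    [[0, 0, 0], [0, 0, 0], 0.6],
    [[0, 0, 0], [0, 0, 0], 0.4],
    [[0, 0, 0], [0, 0, 0], 0.2],
    [[0, 0, 0], [0, 0, 0], 0.1],
    [[0, 0, 0], [0, 0, 0], 0.1],
    [[0, 0, 0], [0, 0, 0], 0.1],
    [[0, 0, 0], [0, 0, 0], 0.1],
    [[0, 0, 0], [0, 0, 0], 0.1]
  ],
  "squeeze": 8
}}

```text
t: 5.92
eef_pos: [0.5684, -0.0373, 0.0487]
tool_rot: [0.655, 0.756, -0.0, -0.0]
ft_force: [-0.1, 0.3, 0.6]
width: 0.0367
gripper_force: 0.0
```

{"name": "apply_moves", "arguments": {
  "rows": [
    [[0, 0, 0], [0, 0, 0], 0.1],
    [[0, 0, 0], [0, 0, 0], 0.1],
    [[0, 0, 0], [0, 0, 0], 0.1],
    [[0, 0, 0], [0, 0, 0], 0.1],
    [[0, 0, 0], [0, 0, 0], 0.1],
    [[0, 0, 0], [0, 0, 0], 0.1],
    [[0, 0, 0], [0, 0, 0], 0.1],
    [[0, 0, 0], [0, 0, 0], 0.1]
  ]
}}

```text
t: 6.58
eef_pos: [0.5683, -0.0374, 0.0486]
tool_rot: [0.655, 0.756, -0.0, -0.0]
ft_force: [0.3, 0.1, -0.7]
width: 0.0218
gripper_force: 8.0
```

Width is 21.8 mm, so this is the 22 mm spacer. I firm up the grip, lift, and carry it above the gap.

{"name": "apply_moves", "arguments": {
  "rows": [
    [[0, 0, 5], [0, 0, 0], 0.1],
    [[0, 0, 35], [0, 0, 0], 0.1],
    [[0, 0, 70], [0, 0, 0], 0.1],
    [[-3, 15, 90], [0, 0, 0], 0.1],
    [[-9, 45, 92], [0, 0, -0.03], 0.1],
    [[-16, 80, 92], [0, 0, -0.06], 0.1],
    [[-24, 119, 92], [0, 0, -0.09], 0.1],
    [[-32, 158, 92], [0, 0, -0.12], 0.1]
  ],
  "squeeze": 25
}}

```text
t: 7.25
eef_pos: [0.5361, 0.1217, 0.1414]
tool_rot: [0.7, 0.714, 0.0, 0.0]
ft_force: [-0.1, -0.1, -2.2]
width: 0.0215
gripper_force: 25.0
```

{"name": "apply_moves", "arguments": {
  "rows": [
    [[-8, 39, 0], [0, 0, -0.03], 0.1],
    [[-16, 78, 0], [0, 0, -0.06], 0.1],
    [[-24, 116, 0], [0, 0, -0.09], 0.1],
    [[-32, 153, 0], [0, 0, -0.12], 0.1],
    [[-37, 182, 0], [0, 0, -0.134], 0.1],
    [[-41, 203, 0], [0, 0, -0.134], 0.1],
    [[-41, 207, 0], [0, 0, -0.134], 0.1],
    [[-41, 207, 0], [0, 0, -0.134], 0.1]
  ]
}}

```text
t: 7.92
eef_pos: [0.495, 0.3289, 0.1407]
tool_rot: [0.744, 0.668, -0.0, 0.0]
ft_force: [1.0, -0.3, -1.7]
width: 0.0219
gripper_force: 25.0
```

```bash
python3 - <<'E'
from h import *
import pickle
st=env.get_state();im=env.read_camera("wrist");cv2.imwrite("pics/w3.png",im[:,:,::-1]);pickle.dump(st,open("w3.pkl","wb"))
print(st["eef_pos"],st["tool_rot"],st["width"],st["gripper_force"],st["ft_force"])
s=env.read_camera("scene");d=env.read_camera("side");cv2.imwrite("pics/s3.png",s[:,:,::-1]);cv2.imwrite("pics/d3.png",d[:,:,::-1])
a=cv2.resize(im[130:380,130:390,::-1],None,fx=2,fy=2);
p=[cv2.resize(x[220:345,140:270,::-1],(260,250)) for x in(s,d)]
cv2.imwrite("pics/m3.png",np.hstack([a,np.vstack(p)]))
E
```

```text
[0.49498555 0.32891899 0.14070641] [ 7.44302668e-01  6.67842445e-01 -6.66516577e-05  4.13622730e-05] 0.021886389492808564 24.991722714621574 [ 1.02616838 -0.2767863  -1.68121891]
```

View pics/m3.png

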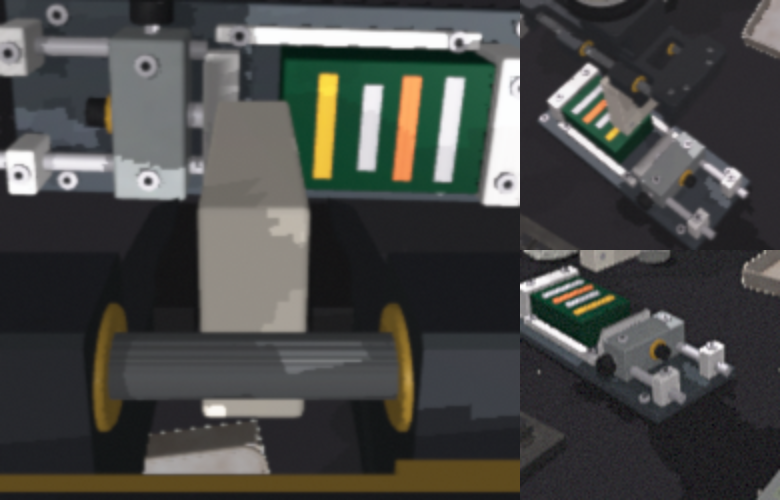

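The wrist view shows the spacer aligned with the fixture. Its end-face bottom edge is at crop (218–289,101) and its top edge at (198–308,207), with the block edge at about x=283. I compare this with the model's prediction.

```bash
python3 - <<'E'
from h import *
import pickle
st=pickle.load(open("w3.pkl","rb"));W=T("wrist",st)
X=np.array(st["eef_pos"]);r=R.from_quat(st["tool_rot"]).as_matrix();ya=np.arctan2(r[1,1],r[0,1]);print("tool y angle",ya)
yaw=ya+np.pi/2;ex=np.array([np.cos(yaw),np.sin(yaw)]);ey=np.array([-ex[1],ex[0]])
zb=X[2]-.045+.0004
for o in(-.004,-.0015,0,.001):
  c=X[:2]+o*ex
  P=[[*(c+.025*ex+s*.011*ey),z] for z in(zb,zb+.078) for s in(1,-1)]
  print(o,np.round((proj(W,P)-130)*2,0).tolist())
f=lambda u,v:(130+(u+.5)/2-.5,130+(v+.5)/2-.5)
e=lambda q:np.round([q[:2]@ex,q[:2]@ey],4)
print("tcp local",e(X))
print("block edge",e(plane(W,f(284,55),.042)),e(plane(W,f(284,95),.042)),"shoe",e(plane(W,f(239,75),.023)),"top rail",e(plane(W,f(262,46),.020)),e(plane(W,f(440,50),.020)))
print("block far corners",e(plane(W,f(480,190),.042)),e(plane(W,f(310,190),.042)))
E
```

```text
tool y angle -0.1081838354698402
-0.004 [[214.0, 106.0], [285.0, 106.0], [190.0, 219.0], [304.0, 219.0]]
-0.0015 [[213.0, 98.0], [285.0, 98.0], [190.0, 207.0], [305.0, 208.0]]
0 [[213.0, 94.0], [285.0, 94.0], [190.0, 200.0], [305.0, 200.0]]
0.001 [[213.0, 90.0], [285.0, 90.0], [189.0, 195.0], [305.0, 196.0]]
tcp local [ 0.3804 -0.4566]
block edge [ 0.4065 -0.4696] [ 0.3904 -0.4699] shoe [ 0.394  -0.4517] top rail [ 0.4058 -0.4614] [ 0.4042 -0.5365]
block far corners [ 0.3497 -0.5517] [ 0.3497 -0.4813]
```

{"name": "apply_moves", "arguments": {
  "rows": [
    [[-0.5, 0, -20], [0, 0, 0], 0.1],
    [[-0.5, 0, -38], [0, 0, 0], 0.1],
    [[-0.5, 0, -46], [0, 0, 0], 0.1],
    [[-0.5, 0, -50], [0, 0, 0], 0.1],
    [[-0.5, 0, -53], [0, 0, 0], 0.1],
    [[-0.5, 0, -56], [0, 0, 0], 0.1],
    [[-0.5, 0, -58], [0, 0, 0], 0.1],
    [[-0.5, 0, -58], [0, 0, 0], 0.1]
  ]
}}

```text
t: 8.73
eef_pos: [0.4956, 0.328, 0.0859]
tool_rot: [0.745, 0.667, 0.001, -0.0]
ft_force: [-5.2, -3.0, 11.2]
width: 0.0221
gripper_force: 25.0
```

```bash
python3 - <<'E'
from h import *
s=env.get_state();print(s["eef_pos"],s["ft_force"],s["wrist_torque"],s["width"])
a=env.read_camera("scene");d=env.read_camera("side");w=env.read_camera("wrist")
cv2.imwrite("pics/m4.png",np.hstack([cv2.resize(w[130:330,150:350,::-1],(400,400)),cv2.resize(d[200:300,150:250,::-1],(400,400),interpolation=cv2.INTER_CUBIC)]))
E
```

```text
[0.49564509 0.3280109  0.08594711] [-5.18759585 -2.99329923 11.22117677] [-0.61148464  1.01116032 -0.09320891] 0.022123968305657844
```

View pics/m4.png

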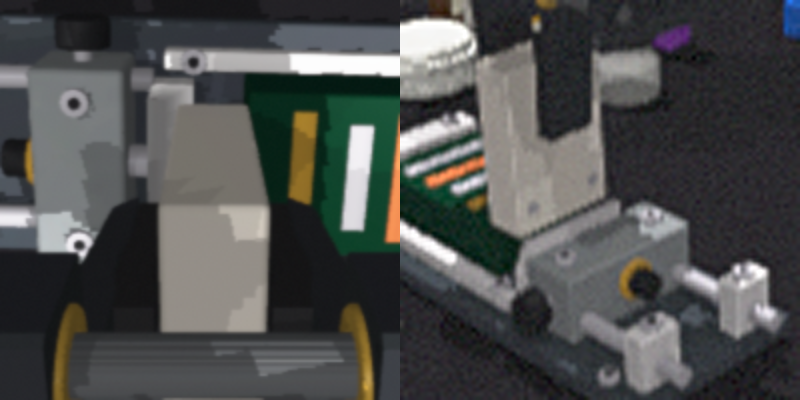

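The close view shows the spacer's right lower edge (250,105) about 1.3 mm over the block's edge (246), and the force is 13 N with the bottom at block-top height. So it is sitting on the block. I lift at once and shift 2.5 mm towards the shoe.

{"name": "apply_moves", "arguments": {
  "rows": [
    [[0, 0, 6], [0, 0, 0], 0.1],
    [[0, 0, 9], [0, 0, 0], 0.1],
    [[-1, 0, 9], [0, 0, 0], 0.1],
    [[-2.5, 0.3, 9], [0, 0, 0], 0.1],
    [[-2.5, 0.3, 9], [0, 0, 0], 0.1],
    [[-2.5, 0.3, 6], [0, 0, 0], 0.1],
    [[-2.5, 0.3, 3], [0, 0, 0], 0.1],
    [[-2.5, 0.3, 3], [0, 0, 0], 0.1]
  ]
}}

```text
t: 9.55
eef_pos: [0.4925, 0.3277, 0.0848]
tool_rot: [0.745, 0.667, -0.0, 0.0]
ft_force: [1.8, -0.3, -2.3]
width: 0.022
gripper_force: 25.0
```

```bash
python3 - <<'E'
from h import *
import pickle
st=env.get_state();w=env.read_camera("wrist");cv2.imwrite("pics/w5.png",w[:,:,::-1]);pickle.dump(st,open("w5.pkl","wb"))
print(st["eef_pos"],st["ft_force"],st["width"],st["tool_rot"])
W=T("wrist",st)
for d in env.landmark_of("wrist","sample")[:1]: print(d["position"],plane(W,d["position"],.012))
# scanline: block edge & spacer edge in several rows
for v in (172,176,180,186): print(v,[tuple(int(c) for c in w[v,u]) for u in range(266,286)])
E
```

```text
[0.49245634 0.32774817 0.08476758] [ 1.84969623 -0.25157672 -2.29614656] 0.021965392459666878 [ 7.45216997e-01  6.66822004e-01 -1.74435154e-04  1.06587554e-04]
[331.2, 201.4] [0.5472821  0.32060649 0.012     ]
172 [(50, 52, 59), (49, 52, 59), (49, 52, 59), (49, 52, 59), (49, 52, 59), (49, 52, 59), (50, 52, 60), (49, 53, 60), (50, 52, 60), (48, 51, 58), (39, 43, 48), (12, 28, 22), (7, 27, 17), (6, 27, 18), (4, 26, 17), (4, 24, 18), (4, 25, 18), (5, 26, 19), (4, 26, 19), (3, 25, 18)]
176 [(48, 51, 59), (49, 52, 60), (49, 52, 59), (48, 52, 59), (49, 52, 59), (48, 52, 58), (47, 51, 58), (47, 51, 58), (49, 52, 58), (44, 49, 54), (30, 39, 39), (10, 27, 19), (6, 25, 17), (5, 27, 18), (8, 35, 23), (8, 39, 27), (9, 41, 27), (6, 37, 25), (6, 36, 24), (7, 38, 23)]
180 [(42, 44, 49), (41, 44, 48), (41, 44, 48), (41, 44, 49), (42, 43, 49), (41, 43, 48), (40, 43, 47), (40, 43, 48), (37, 40, 46), (31, 37, 39), (18, 29, 27), (5, 24, 16), (5, 25, 17), (7, 32, 20), (7, 38, 24), (7, 40, 26), (7, 41, 27), (9, 42, 28), (5, 41, 28), (6, 40, 27)]
186 [(117, 112, 106), (117, 113, 106), (117, 113, 107), (117, 113, 107), (116, 112, 106), (116, 112, 106), (115, 112, 106), (112, 108, 102), (92, 90, 85), (49, 51, 51), (17, 27, 24), (6, 22, 17), (4, 22, 15), (6, 26, 17), (6, 31, 22), (6, 33, 22), (6, 36, 24), (10, 42, 29), (7, 41, 27), (8, 41, 27)]
```

No contact now: the spacer edge is at u≈274 and the block end face at u≈276–280, and the bottom is already slightly below block top. I descend gently, watching the force.

{"name": "apply_moves", "arguments": {
  "rows": [
    [[0, 0, -1], [0, 0, 0], 0.1],
    [[0, 0, -2], [0, 0, 0], 0.1],
    [[0, 0, -3], [0, 0, 0], 0.1],
    [[0, 0, -4], [0, 0, 0], 0.1],
    [[0, 0, -5], [0, 0, 0], 0.1],
    [[0, 0, -6], [0, 0, 0], 0.1],
    [[0, 0, -7], [0, 0, 0], 0.1],
    [[0, 0, -8], [0, 0, 0], 0.1]
  ]
}}

```text
t: 10.32
eef_pos: [0.493, 0.3281, 0.078]
tool_rot: [0.745, 0.667, 0.001, 0.0]
ft_force: [2.3, -0.2, 1.2]
width: 0.0218
gripper_force: 25.0
```

{"name": "apply_moves", "arguments": {
  "rows": [
    [[0, 0, -1], [0, 0, 0], 0.1],
    [[0, 0, -2], [0, 0, 0], 0.1],
    [[0, 0, -3], [0, 0, 0], 0.1],
    [[0, 0, -4], [0, 0, 0], 0.1],
    [[0, 0, -5], [0, 0, 0], 0.1],
    [[0, 0, -6], [0, 0, 0], 0.1],
    [[0, 0, -7], [0, 0, 0], 0.1],
    [[0, 0, -8], [0, 0, 0], 0.1]
  ]
}}

```text
t: 10.98
eef_pos: [0.4928, 0.328, 0.0698]
tool_rot: [0.745, 0.667, 0.0, 0.0]
ft_force: [3.7, -0.3, 2.0]
width: 0.0215
gripper_force: 25.0
```

{"name": "apply_moves", "arguments": {
  "rows": [
    [[0, 0, -1], [0, 0, 0], 0.1],
    [[0, 0, -2], [0, 0, 0], 0.1],
    [[0, 0, -3], [0, 0, 0], 0.1],
    [[0, 0, -4], [0, 0, 0], 0.1],
    [[0, 0, -5], [0, 0, 0], 0.1],
    [[0, 0, -6], [0, 0, 0], 0.1],
    [[0, 0, -7], [0, 0, 0], 0.1],
    [[0, 0, -8], [0, 0, 0], 0.1]
  ]
}}

```text
t: 11.65
eef_pos: [0.4928, 0.3278, 0.0614]
tool_rot: [0.745, 0.667, 0.0, 0.0]
ft_force: [4.7, -0.2, 0.9]
width: 0.0218
gripper_force: 25.0
```

{"name": "apply_moves", "arguments": {
  "rows": [
    [[0, 0, -1], [0, 0, 0], 0.1],
    [[0, 0, -2], [0, 0, 0], 0.1],
    [[0, 0, -3], [0, 0, 0], 0.1],
    [[0, 0, -3.7], [0, 0, 0], 0.1],
    [[0, 0, -4.2], [0, 0, 0], 0.1],
    [[0, 0, -4.6], [0, 0, 0], 0.1],
    [[0, 0, -5], [0, 0, 0], 0.1],
    [[0, 0, -5], [0, 0, 0], 0.1]
  ]
}}

```text
t: 12.32
eef_pos: [0.4929, 0.3278, 0.0567]
tool_rot: [0.745, 0.667, 0.0, 0.0]
ft_force: [4.6, -0.3, 2.3]
width: 0.0216
gripper_force: 25.0
```

{"name": "apply_moves", "arguments": {
  "rows": [
    [[0, 0, -0.4], [0, 0, 0], 0.1],
    [[0, 0, -0.8], [0, 0, 0], 0.1],
    [[0, 0, -1], [0, 0, 0], 0.1],
    [[0, 0, -1], [0, 0, 0], 0.1],
    [[0, 0, -1], [0, 0, 0], 0.1],
    [[0, 0, -1], [0, 0, 0], 0.1],
    [[0, 0, -1], [0, 0, 0], 0.1],
    [[0, 0, -1], [0, 0, 0], 0.1]
  ]
}}

```text
t: 12.98
eef_pos: [0.4929, 0.3277, 0.0567]
tool_rot: [0.745, 0.667, 0.0, 0.0]
ft_force: [3.8, -3.3, 8.4]
width: 0.0215
gripper_force: 25.0
```

The spacer rests on the plate: z stopped at 0.0567 while the force rose to 8 N. I relax and release gently.

{"name": "apply_moves", "arguments": {
  "rows": [
    [[0, 0, 1], [0, 0, 0], 0.1],
    [[0, 0, 1], [0, 0, 0], 0.1],
    [[0, 0, 1], [0, 0, 0], 0.27],
    [[0, 0, 1], [0, 0, 0], 0.32],
    [[0, 0, 1], [0, 0, 0], 0.38],
    [[0, 0, 1], [0, 0, 0], 0.5],
    [[0, 0, 1], [0, 0, 0], 0.6],
    [[0, 0, 1], [0, 0, 0], 0.6]
  ],
  "squeeze": 5
}}

```text
t: 13.65
eef_pos: [0.4917, 0.3278, 0.0561]
tool_rot: [0.745, 0.667, -0.001, -0.0]
ft_force: [-0.4, 0.7, 0.2]
width: 0.0508
gripper_force: 0.0
```

{"name": "apply_moves", "arguments": {
  "rows": [
    [[0, 0, 0], [0, 0, 0], 0.6],
    [[0, 0, 10], [0, 0, 0], 0.6],
    [[0, 0, 30], [0, 0, 0], 0.6],
    [[0, 0, 60], [0, 0, 0], 0.6],
    [[0, 0, 95], [0, 0, 0], 0.6],
    [[0, 0, 125], [0, 0, 0], 0.6],
    [[0, 0, 130], [0, 0, 0], 0.6],
    [[0, 0, 130], [0, 0, 0], 0.6]
  ]
}}

```text
t: 14.32
eef_pos: [0.4945, 0.3292, 0.1911]
tool_rot: [0.745, 0.667, 0.004, 0.001]
ft_force: [-0.8, 0.1, 0.4]
width: 0.0526
gripper_force: 0.0
```

```bash
python3 - <<'E'
from h import *
import pickle
st=env.get_state();w=env.read_camera("wrist");cv2.imwrite("pics/w6.png",w[:,:,::-1]);pickle.dump(st,open("w6.pkl","wb"))
a=env.read_camera("scene");d=env.read_camera("side");print(st["t"],st["eef_pos"],st["width"])
p=[cv2.resize(x,(400,300),interpolation=cv2.INTER_CUBIC) for x in (d[195:300,130:270,::-1],a[215:335,140:300,::-1])]
cv2.imwrite("pics/m6.png",np.hstack([cv2.resize(w[120:270,110:260,::-1],(400,600) if 0 else (400,400),interpolation=cv2.INTER_CUBIC),np.vstack([cv2.resize(q,(266,200)) for q in p])]))
E
```

```text
14.3167 [0.49454021 0.32921755 0.19113841] 0.052602340392265884
```

View pics/m6.png

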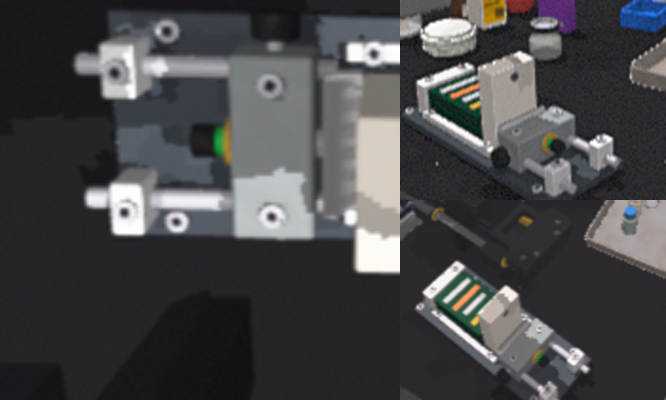

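The green band shows at (218,140), about 4 mm behind the housing. The spacer stands upright and fully down between block and shoe, and the other two spacers were never touched. The gripper is clear, so I hand in.

```bash
python3 - <<'E'
from station import env
print(env.sign_off())
E
```

```text
the job is handed in; nothing more can be done
None
```

The 22 mm spacer is fully down in the gap and about 4 mm of the green band shows; the other two spacers were never moved from the tray. On the first lowering the spacer briefly sat on the block's top edge at about 13 N (limit 35 N) before I lifted and shifted it. The job is handed in.

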